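Change over two soil moulds at the bench shaker

ROBOT

A 6-joint arm with a two-finger parallel gripper is mounted at the origin on the work surface. World frame = base frame: x ahead of the robot, y to its left, z up, the work surface at z = 0. Lengths are in mm, angles in rad, forces in N, time in s.
With the tool pointing down it reaches from about 350 to 875 mm from the base axis. Payload 15.5 kg.
Tool frame: the origin (TCP) lies midway between the tips of the shut fingers; the grasp point (between the pads) lies bot.pinch_z behind it (bot.pinch_z is the distance from the TCP to the grasp point, in mm); z points along the fingers, y is the line along which they close (so a half turn about z gives the same grasp; the last joint's range is limited). The gripper opens to 85 mm and grips with 20 to 120 N. Pads are 22 mm wide; open, the fingers measure 114 mm over their backs; the gripper's body (76 mm by 85 mm) begins 54 mm behind the grasp point. The pads swing forward as they close: fully open they stand 13 mm farther back than shut.
Start: joints at [-1.22, 0.494, 1.345, -0, 1.302, -0.096], TCP at [269.489, -563.917, 231.277] pointing down, gripper open.
Joint ranges: [-2.91, 2.91], [-0.82, 2.16], [0.22, 2.67], [-1.22, 4.37], [0.12, 2.79], [-3.08, 3.08]. Speed limits (rad/s): [1.89, 1.89, 2.57, 3.01, 3.01, 3.01].

INTERFACE

Orientations are given as a unit quaternion [w, x, y, z].
In Python, from station import bot, kinematics, readout, snapshot, order, cut_out gives the robot as it stands. Calls block until the motion is done:
- bot.move_pose(position, orientation): joint-space move of the TCP to a pose.
- bot.line_to(position, frame=None, vel=150, stop_force=None): straight line of the TCP; frame=None keeps the orientation; vel is the mean speed in mm/s. With stop_force (N) it stops when the force on the tool has changed by that much, and returns True; else False.
- bot.move_joints(angles): joint-space move.
- bot.gripper_to(opening, grip_force=None): finger opening in mm; grip_force is the grip in N (None keeps the last); returns when the fingers have stopped.
- bot.dwell(seconds).
- kinematics.ik(position, orientation): joint angles nearest the present ones, or None.
- readout.get_obs(): the state.
- snapshot(name): name is "side" or "top" or "wrist"; returns a dict with "color" (480x640x3 uint8, blue, green, red), "fx", "fy", "cx", "cy" (pixels), "D" ([k1, k2, p1, p2, k3] as OpenCV has them; the pictures are not rectified), "extrinsics" (4x4, takes a point from camera to world coordinates); the wrist camera has in their place "T_tool_cam" (4x4, takes a point from camera to tool coordinates, whose origin is the TCP and whose axes are the flange's). Camera axes: x right, y down, z forward; pixel columns grow to the right and rows downward; lengths in mm; the calibration is good to about 2 mm. A picture is of the moment at which its call begins: read the wrist's pose just before it. There is no depth.
A pose or a line that the arm cannot do raises bot.Unreachable and nothing moves.
- order.sign_off(): hands the job in; it is judged then, once.
Trained networks look in the newest picture that a camera, given by its name, has taken for a name from the list of things; names that differ only in an ending like _2 or _b are one class to them, and where a whole thing is asked for, a point or a joint stands for the part that bears it (a point fixed in the world has none). Each returns a list of dicts, best first, with "confidence" (0 to 1); they miss things now and then, are a little off and sometimes report something else, mostly with a low value. They report only what shows in the picture. A call takes as long as a camera call. They do not tell look-alikes from the thing itself.
- cut_out(camera, name): "mask" (480x640 bool, what is visible of it) and "box" ([left, top, width, height] in pixels, round what is visible of it).
The state is a dict: "time": time; "joint_positions": joint angles; "qvel": joint speeds; "joint_torque": joint torques, N m; "ee_pos": TCP position; "tcp_rot": TCP orientation; "force": force on the tool from outside, world axes, zero at the start; "moment": the same for the moment, N m; "finger_gap": finger opening in mm; "finger_force": force on a finger pad.
Only numpy, scipy, OpenCV 4.12 (cv2) and the standard library are available. Lean on these libraries where they do the work, as an engineer would, in place of code of your own. Each camera call takes 0.05 s, during which the arm holds its last target. There are 200 camera calls.

TASK

The two steel moulds standing in the bench nests have to change places: slide each one along the bench, without lifting or tipping it, until it is fully home against the back of the nest the other one started in, and swing the keeper arm fully shut across the mouth of the shaker nest. Leave the sample tin, the glass jar and the brush where they are.

Things in the scene. Friction and masses are not known exactly. Their poses are not given: they have to be found in the camera images.
- tall_mould: open-topped round steel mould, outside diameter 84, 72 high, wall 4 (inside diameter 76), floor 6 thick, about 0.6 kg; origin at the centre of its underside, z up along its axis. It starts at home in one of the two nests (either one)
- short_mould: open-topped round steel mould, outside diameter 84, 46 high, wall 4 (inside diameter 76), floor 6 thick, about 0.5 kg; origin at the centre of its underside, z up along its axis. It starts at home in one of the two nests (either one)
- shaker_nest: left-hand nest: same fence, same frame and sizes as the waiting nest, plus a grey vibrator motor lying behind its back wall (56 diameter, up to 68 high, x = 55 to 160) and the keeper arm pivoted on its left (+y) side
- waiting_nest: right-hand nest: U-shaped aluminium fence fixed on the bench, no floor. Origin on the bench, where a mould's centre stands when home; x points to the back wall, mouth at -x. Walls 26 high, inner faces: back x = +43, sides y = +-46 from x = -62; then flared lead-ins to x = -92, y = +-72. Outside y = +-56, lugs 6 high to y = +-78
- keeper (a joint): angle of the keeper arm, a flat steel bar 12 wide, z 29 to 39 above the bench, turning level about the pivot: 0 = shut (lies along the nest's -y, across the mouth, its rear edge 6 from a mould that is home), 1.57 = points straight out of the mouth (nest -x), limit 2.3; stays where it is left
- keeper_grip (a point): centre of the black upright knob near the free end of the keeper arm, 18 diameter, z from 39 to 75 above the bench, this point at z = 60; 122 from the pivot
- keeper_pivot (a point): top of the keeper's pivot, z = 44 above the bench, at x = -54, y = +65 in the shaker nest's frame
- sample_tin: lidded aluminium tin, 60 diameter, 50 high, a bystander; origin at the centre of its underside
- jar: glass jar with white cap, 56 diameter, 75 high, a bystander; origin at the centre of its underside
- brush: hand brush, 170 long, lying along its x, a bystander; origin under its middle
Things that resemble listed ones, but are neither listed nor needed, are in the scene too. Leave any purple look-alike of the short_mould alone.

How it is judged:
By the outcome, as a careful person would: the job done as asked, in the order asked, and still so for the second after the job is handed in, with the robot touching nothing.
It also fails if it takes over 72 s, if anything falls off the work surface, if the arm or the gripper's body presses on something with over 40 N, if the wrist force passes 120 N, or if a joint passes its speed limit or range.

## Working session

There is one attempt and no reset: what is moved stays moved. The work goes in short steps, each a Python script; the robot and the scene stay as the last script left them, time stands still between calls to the robot, and variables do not carry over. Pictures are saved under pics/ and viewed, at most 10 in all, crops included, and the job is handed in when it is done.

```bash
ls; mkdir -p pics; python3 - <<'E'
from station import bot, readout, snapshot, cut_out
import cv2,numpy as np
o=readout.get_obs();print(o['time'],o['ee_pos'],o['tcp_rot'],o['finger_gap'],bot.pinch_z)
for c in['top','side']:
    s=snapshot(c);cv2.imwrite(f'pics/{c}0.png',s['color'])
    print(c,s['fx'],s['fy'],s['cx'],s['cy'],s['D'],np.round(s['extrinsics'],3).tolist())
    for n in['tall_mould','short_mould','shaker_nest','waiting_nest','keeper','keeper_grip','sample_tin','jar','brush']:
        for d in cut_out(c,n):
            ys,xs=np.nonzero(d['mask']);print(c,n,round(d['confidence'],2),d['box'],xs.mean().round(1),ys.mean().round(1))
E
```

```text
pics
0.0 [ 269.37554314 -563.54287846  230.66348375] [-6.45184109e-04  9.75258494e-01  2.21066614e-01 -8.21097073e-05] 85.44408005136779 18.700000000000003
top 520.2362355517258 520.2362355517258 315.67771650499753 237.1302594500083 [-0.07383755  0.          0.          0.          0.        ] [[-0.003, -0.983, 0.186, 464.928], [-1.0, 0.003, -0.001, 43.657], [0.0, -0.186, -0.983, 1240.421], [0.0, 0.0, 0.0, 1.0]]
top tall_mould 0.9 [254.6, 252.4, 35.8, 37.2] 269.6 271.0
top short_mould 0.84 [384.4, 175.3, 32.5, 36.1] 400.3 193.2
top short_mould 0.61 [426.2, 218.1, 42.1, 39.2] 445.8 236.7
top short_mould 0.57 [365.0, 240.0, 32.0, 37.3] 381.4 258.2
top waiting_nest 0.78 [348.7, 230.8, 67.5, 61.7] 381.7 255.6
top keeper 0.93 [226.5, 286.8, 18.0, 63.6] 234.0 319.0
top keeper_grip 0.93 [226.6, 284.9, 16.8, 61.9] 234.1 318.7
top keeper_grip 0.15 [221.7, 202.5, 86.1, 141.5] 268.2 257.1
top sample_tin 0.82 [134.2, 260.2, 27.3, 27.5] 145.2 275.4
top sample_tin 0.66 [221.6, 287.5, 23.4, 59.8] 234.1 318.4
top jar 0.59 [345.3, 192.3, 20.6, 26.1] 354.6 204.7
top brush 0.72 [486.5, 213.5, 30.4, 69.
[... 287 characters left out ...]
ould 0.92 [330.1, 279.6, 33.5, 41.3] 345.6 298.4
side short_mould 0.9 [297.2, 188.1, 26.2, 32.7] 309.9 203.3
side short_mould 0.87 [340.2, 173.8, 28.0, 32.3] 354.1 188.3
side short_mould 0.62 [345.6, 212.2, 30.8, 28.9] 358.6 226.9
side short_mould 0.16 [352.0, 322.8, 59.8, 32.6] 381.8 337.6
side shaker_nest 0.95 [281.7, 268.3, 128.4, 83.0] 330.1 306.8
side waiting_nest 0.82 [333.7, 212.9, 62.3, 44.4] 358.3 237.0
side waiting_nest 0.65 [346.6, 159.5, 53.3, 11.2] 368.0 163.2
side keeper 0.65 [350.6, 319.1, 59.0, 32.9] 382.2 337.9
side sample_tin 0.6 [299.4, 398.3, 30.4, 29.6] 313.4 412.7
side jar 0.73 [301.2, 218.6, 21.6, 25.5] 308.0 229.7
side brush 0.92 [343.7, 158.2, 55.3, 14.4] 368.1 163.2
```

```bash
python3 - <<'E'
import cv2
a=cv2.imread('pics/top0.png')[150:400,110:540];cv2.imwrite('pics/top0c.png',cv2.resize(a,(800,465),interpolation=cv2.INTER_CUBIC))
a=cv2.imread('pics/side0.png')[140:440,230:470];cv2.imwrite('pics/side0c.png',cv2.resize(a,(480,600),interpolation=cv2.INTER_CUBIC))
E
```

```text
(no output)
```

View pics/top0c.png

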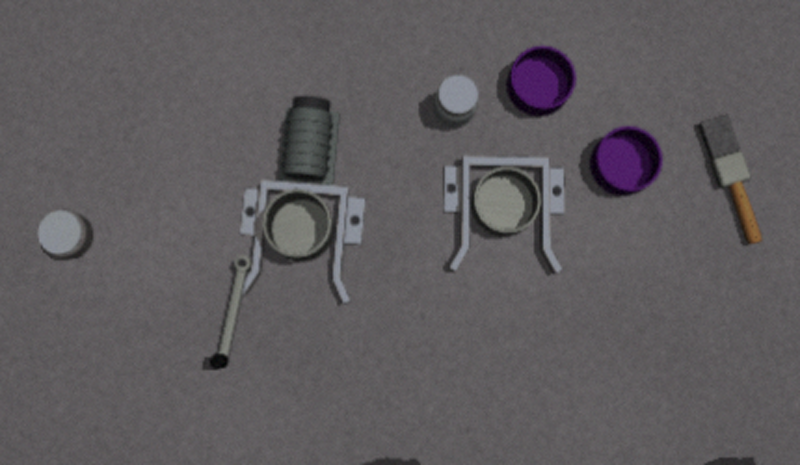

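View pics/side0c.png

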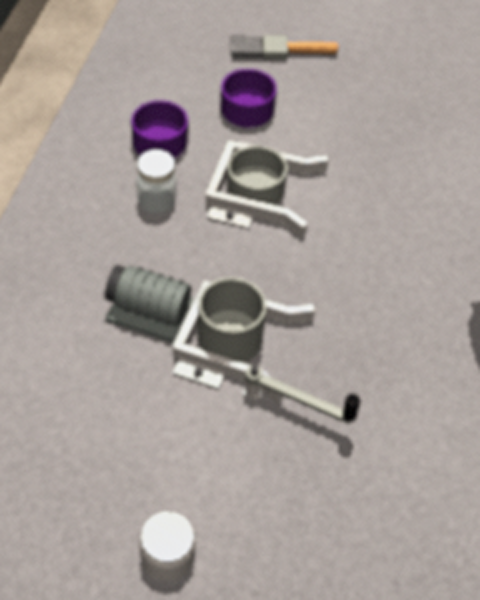

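Tall mould sits in the shaker nest (crop 297,223) and short mould in the waiting nest (crop 507,200). The keeper is open, with its knob at crop (219,361).

Candidates for short_mould in the full top image:
- (381,258): steel, in the waiting nest. This is the one I choose.
- (400,193): purple look-alike, leave alone.
- (446,237): purple look-alike, leave alone.

Next I'll take close wrist views of both nests and fit their geometry.

```bash
cat > h.py <<'E'
import numpy as np,cv2
from scipy.spatial.transform import Rotation as R
from scipy.optimize import minimize
from station import bot, kinematics, readout, snapshot, order, cut_out
def quat(a):            # tool down, finger line (tool y) at world angle a
    a=(a+np.pi/2)%np.pi-np.pi/2
    h=(a+np.pi/2)/2
    return np.array([0,np.cos(h),np.sin(h),0])
def rot(q): return R.from_quat(np.roll(q,-1)).as_matrix()
def shot(c,name=None):
    o=readout.get_obs(); s=snapshot(c)
    if 'T_tool_cam' in s:
        T=np.eye(4);T[:3,:3]=rot(o['tcp_rot']);T[:3,3]=o['ee_pos'];s['E']=T@s['T_tool_cam']
    else: s['E']=np.array(s['extrinsics'])
    s['K']=np.array([[s['fx'],0,s['cx']],[0,s['fy'],s['cy']],[0,0,1]])
    if name: cv2.imwrite(f'pics/{name}.png',s['color'])
    return s
def proj(s,P):
    W=np.linalg.inv(s['E']);p,_=cv2.projectPoints(np.atleast_2d(np.float64(P)),cv2.Rodrigues(W[:3,:3])[0],W[:3,3],s['K'],np.array(s['D'],float));return p[:,0]
def ray(s,uv,z):
    n=cv2.undistortPoints(np.float64([[uv]]),s['K'],np.array(s['D'],float))[0,0]
    d=s['E'][:3,:3]@[n[0],n[1],1];o=s['E'][:3,3];return o+d*(z-o[2])/d[2]
def hullfill(m,p): cv2.fillConvexPoly(m,cv2.convexHull(np.float32(p*16)).astype(np.int32),255,shift=4,lineType=cv2.LINE_AA)
th=np.linspace(0,2*np.pi,60,endpoint=False)
def cyl(m,s,x,y,h,r=42,z0=0):
    c=np.c_[x+r*np.cos(th),y+r*np.sin(th)];hullfill(m,proj(s,np.r_[np.c_[c,c[:,0]*0+z0],np.c_[c,c[:,0]*0+h]]))
def nestpts(p,q,z):
    c,s=np.cos(p[2]),np.sin(p[2]);q=np.array(q,float);return np.c_[p[0]+c*q[:,0]-s*q[:,1],p[1]+s*q[:,0]+c*q[:,1],np.full(len(q),z)]
PIECES=[[(43,-56),(53,-56),(53,56),(43,56)]]+[[(a,k*b) for a,b in l] for k in(1,-1) for l in([(-62,46),(53,46),(53,56),(-62,56)],[(-62,46),(-92,72),(-88,80),(-60,56)])]
def nest(m,s,p):
    for q in PIECES: hullfill(m,proj(s,np.r_[nestpts(p,q,0),nestpts(p,q,26)]))
def fit(f,mask,p0,ignore=None,step=6):
    t=cv2.GaussianBlur(mask.astype(np.float32),(0,0),2)
    w=1 if ignore is None else (~ignore).astype(np.float32)
    def cost(p):
        m=np.zeros(mask.shape,np.uint8);f(m,p);return float((w*(cv2.GaussianBlur(m.astype(np.float32)/255,(0,0),2)-t)**2).sum()/mask.sum())
    s0=np.array([np.array(p0)]+[np.array(p0)+d for d in np.diag([step,step,.1][:len(p0)])])
    r=minimize(cost,p0,method='Nelder-Mead',options=dict(initial_simplex=s0,xatol=.02,fatol=1e-6));return r.x,r.fun
E
python3 - <<'E'
from h import *
t=shot('top')
g={'w':ray(t,(381.5,258),40),'s':ray(t,(269.6,271),66)}
print({k:v.round() for k,v in g.items()},'knob',ray(t,(228,344),70).round(),'jar',ray(t,(354.6,203),60).round(),'tin',ray(t,(145,275),40).round())
w=shot('wrist');print(np.round(w['T_tool_cam'],3).tolist(),w['fx'],w['D'])
for k in 'ws':
    q=quat(0);T=np.eye(4);T[:3,:3]=rot(q);T[:3,3]=[0,0,330];E=T@w['T_tool_cam']
    hit=E[:3,3]+E[:3,2]*(30-E[2,3])/E[2,2]
    p=g[k]-hit+[-25,0,0];p[2]=330
    try: bot.move_pose(p,q)
    except bot.Unreachable: print('unreach',p);p[2]=280;bot.move_pose(p,q)
    s=shot('wrist','w_'+k);mould,h,nm=('short_mould',46,'waiting_nest') if k=='w' else('tall_mould',72,'shaker_nest')
    np.savez(f'cal_{k}.npz',**{a:s[a] for a in('E','K','D')})
    for n in(mould,nm):
        d=cut_out('wrist',n);print(k,n,[(round(e['confidence'],2),np.round(e['box'])) for e in d])
        np.savez(f'm_{k}_{n}.npz',*[e['mask'] for e in d])
    if k=='s':
        for n in('keeper','keeper_grip'):
            d=cut_out('wrist',n);print(n,[(round(e['confidence'],2),np.round(e['box'])) for e in d])
print(readout.get_obs()['time'])
a=np.hstack([cv2.imread(f'pics/w_{k}.png') for k in 'ws']);cv2.imwrite('pics/w_both.png',cv2.resize(a,(800,300),interpolation=cv2.INTER_AREA))
E
```

```text
{'w': array([ 642., -111.,   40.]), 's': array([609., 147.,  66.])} knob [446. 237.  70.] jar [769. -49.  60.] tin [603. 441.  40.]
[[-0.001, -0.948, -0.319, 81.924], [1.0, -0.001, 0.0, -0.578], [-0.001, -0.319, 0.948, -142.792], [0.0, 0.0, 0.0, 1.0]] 401.99817324646057 [0.0184934 0.        0.        0.        0.       ]
w short_mould [(0.87, array([345., 312.,  67.,  77.])), (0.83, array([304., 199.,  74.,  77.])), (0.72, array([428., 234.,  82.,  82.]))]
w waiting_nest [(0.61, array([265., 167., 128., 125.]))]
s tall_mould [(0.97, array([303., 198.,  79.,  85.]))]
s shaker_nest [(0.97, array([169., 151., 322., 138.])), (0.7, array([164., 147., 146.,  40.]))]
keeper [(0.7, array([166., 147., 142.,  38.]))]
keeper_grip []
4.775
```

View pics/w_both.png

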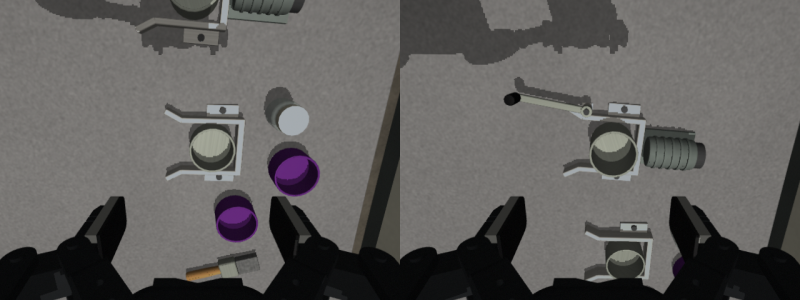

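```bash
python3 - <<'E'
from h import *
t=shot('top');tm={n:cut_out('top',n) for n in('tall_mould','short_mould','waiting_nest','shaker_nest')}
for k,g,mn,h,nm,i in(('w',(642,-111),'short_mould',46,'waiting_nest',1),('s',(609,147),'tall_mould',72,'shaker_nest',0)):
    s=dict(np.load(f'cal_{k}.npz'));M=np.load(f'm_{k}_{mn}.npz')[f'arr_{i}']
    pm,c=fit(lambda m,p:cyl(m,s,*p,h,z0=26),M,g);print(k,'mould wrist',pm.round(1),round(c,3))
    N=np.load(f'm_{k}_{nm}.npz')['arr_0']
    for it in range(2):
        ig=np.zeros(M.shape,np.uint8);cyl(ig,s,*pm,h,r=43)
        p0=[*pm,0] if it==0 else pn
        if k=='s':
            for P,z in(([(54,-35),(170,-35),(170,35),(54,35)],70),):hullfill(ig,proj(s,np.r_[nestpts(p0,P,0),nestpts(p0,P,z)]))
            for P in([(-40,55),(-40,80),(-75,80),(-75,60)],[(-60,57),(-60,150),(-200,150),(-200,57)]):hullfill(ig,proj(s,np.r_[nestpts(p0,P,10),nestpts(p0,P,60)]))
        for P in([(-25,57),(25,57),(25,80),(-25,80)],[(-25,-57),(25,-57),(25,-80),(-25,-80)]):hullfill(ig,proj(s,nestpts(p0,P,6)))
        pn,c=fit(lambda m,p:nest(m,s,p),N,p0,ig>0);print(k,'nest wrist',pn.round(3),round(c,3))
    im=cv2.imread(f'pics/w_{k}.png')
    v=np.zeros(M.shape,np.uint8);nest(v,s,pn);cyl(v,s,*pm,h,z0=26)
    cs,_=cv2.findContours((v>127).astype(np.uint8),cv2.RETR_LIST,cv2.CHAIN_APPROX_NONE)
    im2=cv2.resize(im,None,fx=3,fy=3,interpolation=cv2.INTER_CUBIC)
    for cc in cs: cv2.polylines(im2,[cc*3+1],True,(0,0,255),1)
    u,vv=(proj(s,[*pm,30])[0]*3).astype(int);cv2.imwrite(f'pics/fit_{k}.png',im2[vv-280:vv+230,max(0,u-560 if k=='s' else u-300):u+240])
    for d in tm[mn]:
        ys,xs=np.nonzero(d['mask'])
        if np.hypot(*(ray(t,(xs.mean(),ys.mean()),40)[:2]-pm))<40: print('mould top',fit(lambda m,p:cyl(m,t,*p,h,z0=26),d['mask'],pm)[0].round(1))
a,b=cv2.imread('pics/fit_w.png'),cv2.imread('pics/fit_s.png');a=cv2.copyMakeBorder(a,0,max(0,b.shape[0]-a.shape[0]),0,0,0);print(a.shape,b.shape)
o=np.hstack([a[:b.shape[0]],b]);f=800/o.shape[1];cv2.imwrite('pics/fit.png',cv2.resize(o,None,fx=f,fy=f,interpolation=cv2.INTER_AREA))
E
```

```text
w mould wrist [ 642.2 -109.6] 0.007
w nest wrist [ 6.46288e+02 -1.12230e+02 -1.60000e-02] 0.114
w nest wrist [ 6.46312e+02 -1.12427e+02 -1.90000e-02] 0.098
mould top [ 641.6 -110.5]
s mould wrist [610.6 150.7] 0.006
s nest wrist [ 6.13941e+02  1.49401e+02 -9.40000e-02] 0.041
s nest wrist [ 6.13714e+02  1.48593e+02 -9.80000e-02] 0.03
mould top [610.3 148.2]
(510, 540, 3) (510, 800, 3)
```

View pics/fit.png

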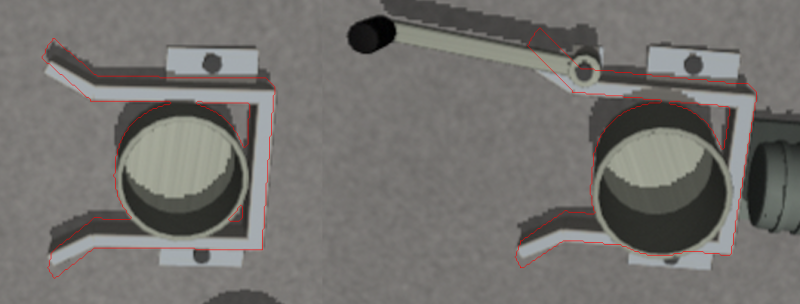

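Both fits show steel moulds correctly placed and the keeper open to the left. The nest outline includes shaded faces, so I'll refit using only the bright top faces at z=26 and compute the keeper angle.

```bash
cat > nf.py <<'E'
from h import *
def nestfit(s,img,p0,pm,h,k):
    b=(img.min(2)>125)
    def top(m,p):
        for q in PIECES: hullfill(m,proj(s,nestpts(p,q,26)))
    for it in range(3):
        roi=np.zeros(b.shape,np.uint8);hullfill(roi,proj(s,nestpts(p0,[(-105,-90),(60,-90),(60,90),(-105,90)],26)))
        ig=np.zeros(b.shape,np.uint8);cyl(ig,s,*pm,h,r=44)
        L=[(-26,58),(26,58),(26,85),(-26,85)]
        for P in(L,[(a,-c) for a,c in L]):hullfill(ig,proj(s,nestpts(p0,P,6)))
        if k=='s':
            hullfill(ig,proj(s,np.r_[nestpts(p0,[(55,-35),(170,-35),(170,35),(55,35)],0),nestpts(p0,[(55,-35),(170,-35),(170,35),(55,35)],70)]))
            hullfill(ig,proj(s,nestpts(p0,[(-38,54),(-38,95),(-120,95),(-120,54)],35)))
        p0,c=fit(top,b&(roi>0),p0,(ig>0)|(roi==0))
    return p0,c
E
python3 - <<'E'
from nf import *
for k,pm,h,y in(('w',(642,-110),46,-.019),('s',(610.5,150),72,-.098)):
    s=dict(np.load(f'cal_{k}.npz'));im=cv2.imread(f'pics/w_{k}.png');print(k,*nestfit(s,im,[*pm,y],pm,h,k))
s=dict(np.load('cal_s.npz'));u,v=(proj(s,[610.6,150.7,30])[0]*3).astype(int)
f=800/1340;P=lambda x,y:(((x-322)/f+max(0,u-560))/3,(y/f+v-280)/3)
pv=ray(s,P(584,71),44);kn=ray(s,P(364,38),75);print('pivot',pv.round(1),'knob',kn.round(1),'dist',np.hypot(*(kn-pv)[:2]))
d=kn-pv;a=np.arctan2(d[1],d[0]);print('dir',a)
E
```

```text
w [ 6.46222569e+02 -1.14728730e+02 -3.07576185e-02] 0.08378930402411376
s [ 6.12787049e+02  1.45773206e+02 -1.23838868e-01] 0.07205320230249973
pivot [565.1 216.3  44. ] knob [446.5 240.3  75. ] dist 120.96000980836611
dir 2.9418531268734958
```

```bash
cat >> h.py <<'E'
NW=np.array([643.,-112,-.025]);NS=np.array([611.5,147.5,-.11])
def at(n,x,y=0,z=0): return nestpts(n,[(x,y)],z)[0]
def st(t=''):
    o=readout.get_obs();print(t,round(o['time'],1),o['ee_pos'].round(1),'F',np.round(o['force'],1),'gap',round(o['finger_gap'],1),flush=True);return o
def insert(xy,z,a,gin=30,gout=41):
    q=quat(a);bot.gripper_to(gin);bot.move_pose([*xy,z+75],q)
    hit=bot.line_to([*xy,z],stop_force=8,vel=120);st('down hit=%s'%hit)
    if hit: bot.line_to([*xy,z+90]);raise SystemExit('blocked')
    bot.gripper_to(gout);st('open')
E
python3 - <<'E'
from h import *
insert((642,-110),16,NW[2])
p=at(NW,-165,0,16);print(bot.line_to(p,vel=100,stop_force=25));st('out')
print(bot.line_to([455,-235,16],vel=130,stop_force=25));st('park')
s=shot('wrist')
bot.line_to([455,-235,110]);st('up')
s=shot('top');t=shot('side','side1')
for c,z in(('top',s),('side',t)):
  for d in cut_out(c,'short_mould'):
    ys,xs=np.nonzero(d['mask']);g=ray(z,(xs.mean(),ys.mean()),35)[:2];print(c,fit(lambda m,p:cyl(m,z,*p,46),d['mask'],g)[0].round(1),round(d['confidence'],2))
E
```

```text
down hit=False 7.9 [ 642.5 -110.    16.6] F [-0.9  0.1  0.7] gap 29.8
open 8.2 [ 642.4 -110.1   16.7] F [ 0.2 -0.   0.2] gap 41.2
False
out 9.9 [ 478.1 -107.8   15.9] F [1.  0.  0.9] gap 40.9
False
park 11.1 [ 455.  -234.4   16. ] F [ 0.3 -0.6 -0.8] gap 41.0
up 11.9 [ 454.7 -234.7  109.4] F [-0.1 -0.1 -0.8] gap 40.8
top [ 694.7 -268.7] 0.76
top [ 455.6 -219.4] 0.74
top [ 801.8 -163.6] 0.72
top [715.1 137.2] 0.6
side [ 453.  -230.9] 0.91
side [ 800.  -170.9] 0.91
side [ 691.5 -273.2] 0.67
```

```bash
python3 - <<'E'
from h import *
bot.gripper_to(30);bot.line_to([455,-235,140])
insert((610.5,149.5),28,NS[2])
print(bot.line_to(at(NS,-165,0,28),vel=100,stop_force=25));st('out')
print(bot.line_to(at(NW,-170,0,28),quat(NW[2]),vel=130,stop_force=25));st('across')
print(bot.line_to(at(NW,-30,0,28),vel=90,stop_force=12));st('in')
print(bot.line_to(at(NW,6,0,28),vel=30,stop_force=7));o=st('seat')
s=shot('side','side2');a=s['color'][140:380,230:470];cv2.imwrite('pics/side2c.png',cv2.resize(a,(600,600),interpolation=cv2.INTER_CUBIC))
E
```

```text
down hit=True 15.1 [610.4 148.7  29.3] F [ 1.7 -2.  10.9] gap 29.9blocked
```

```bash
python3 - <<'E'
from h import *
Z=42
insert((610.5,149.5),Z,NS[2])
print(bot.line_to(at(NS,-165,0,Z),vel=100,stop_force=25));st('out')
print(bot.line_to(at(NW,-170,0,Z),quat(NW[2]),vel=130,stop_force=25));st('across')
print(bot.line_to(at(NW,-30,0,Z),vel=90,stop_force=12));st('in')
print(bot.line_to(at(NW,6,0,Z),vel=30,stop_force=6));o=st('seat')
s=shot('side','side2');a=s['color'][140:380,230:470];cv2.imwrite('pics/side2c.png',cv2.resize(a,(600,600),interpolation=cv2.INTER_CUBIC))
E
```

```text
down hit=False 17.1 [610.9 149.6  42.6] F [ 0.8 -0.1  0.1] gap 30.1
open 17.3 [610.8 149.6  42.6] F [ 0.4 -0.4  0.7] gap 41.0
False
out 19.1 [447.9 165.6  42. ] F [ 2.2 -0.4  0.7] gap 41.0
False
across 21.4 [ 472.9 -107.5   42. ] F [-0.9 -0.7  0.1] gap 40.9
False
in 23.1 [ 612.9 -111.3   42.1] F [-1.  -0.  -1.3] gap 40.8
False
seat 24.4 [ 649.  -112.1   42. ] F [-1.3  0.3  0.1] gap 41.0
```

View pics/side2c.png

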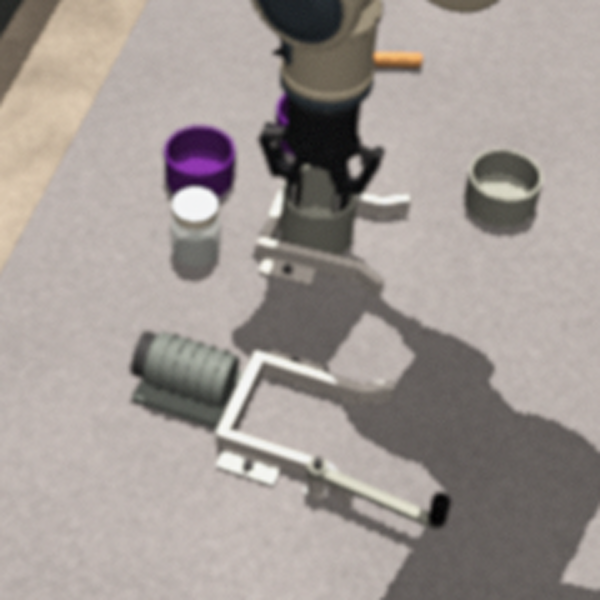

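The tall mould is upright in the waiting nest, in front of the back wall, but the push registered no contact force yet. I'll push on until it does.

```bash
python3 - <<'E'
from h import *
Z=42
print(bot.line_to(at(NW,16,0,Z),vel=20,stop_force=6));o=st('seat')
p=o['ee_pos']-1.5*np.array([np.cos(NW[2]),np.sin(NW[2]),0]);p[2]=Z
bot.line_to(p,vel=30);st('backed');bot.gripper_to(34);bot.line_to([*p[:2],150],vel=200);st('up')
E
```

```text
True
seat 24.8 [ 652.  -112.1   41.6] F [-2.6  0.1  2.1] gap 40.7
backed 25.1 [ 650.1 -112.1   41.8] F [-2.9 -1.  -0.7] gap 40.9
up 26.0 [ 650.  -111.9  149.1] F [-0.5  0.2 -0.4] gap 33.8
```

```bash
python3 - <<'E'
from nf import *
E=np.load('cal_w.npz')['E']
w=shot('wrist');T=E@np.linalg.inv(w['T_tool_cam'])
q=quat(0);bot.gripper_to(30)
bot.move_pose(T[:3,3],q)
s=shot('wrist','w_w2');st();print(T[:3,3])
d=cut_out('wrist','tall_mould');print([(round(e['confidence'],2),np.round(e['box'])) for e in d])
pm,c=fit(lambda m,p:cyl(m,s,*p,72,z0=26),d[0]['mask'],[643,-111]);print('tall',pm,c)
im=s['color']
u,v=proj(s,[*pm,40])[0].astype(int);a=cv2.resize(im[v-70:v+70,u-80:u+80],(640,560),interpolation=cv2.INTER_CUBIC)
L=lambda P,col:cv2.polylines(a,[((proj(s,P)-[u-80,v-70])*4).astype(np.int32)],True,col,1)
L(np.c_[pm[0]+42*np.cos(th),pm[1]+42*np.sin(th),0*th+72],(0,0,255))
for x in(-43,43):pass
L(nestpts([643,-112,-.025],[(-62,46),(43,46),(43,-46),(-62,-46)],26),(0,255,0))
cv2.imwrite('pics/w_w2c.png',a)
E
```

```text
27.1 [616.9 -44.8 328.3] F [ 0.3 -0.  -0.4] gap 30.3
[617.20471568 -44.5225753  329.81606463]
[(0.94, array([305., 200.,  81.,  87.])), (0.44, array([219.,   4., 271.,  72.])), (0.31, array([149., 284.,  78.,  76.]))]
tall [ 646.32551245 -109.8434873 ] 0.007048812996097002
```

View pics/w_w2c.png

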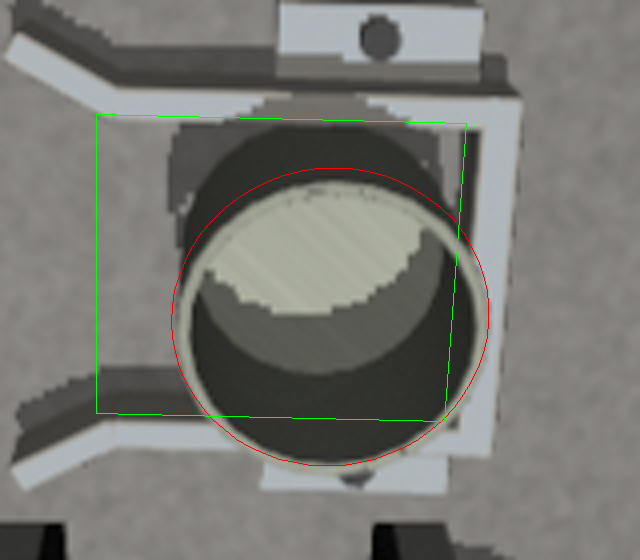

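Tall mould's rim is centred at crop (333,324), i.e. about (647,-111.6). The true back wall lies about 4 mm beyond my green line, so the nest origin is near x=646.5. I'll confirm it's home with a low push from outside using closed fingers, then move the short mould.

```bash
sed -i 's/^NW=.*/NW=np.array([646.5,-112.5,-.025]);NS=np.array([612.5,146.5,-.11])/' h.py; python3 - <<'E'
from h import *
q=quat(NW[2]+np.pi/2);print(q)
bot.gripper_to(0)
bot.move_pose(at(NW,-85,0,110),q);st()
if bot.line_to(at(NW,-85,0,15),vel=130,stop_force=8): st('blocked');raise SystemExit
print(bot.line_to(at(NW,-45,0,15),vel=35,stop_force=12));o=st('push')
u=np.array([np.cos(NW[2]),np.sin(NW[2])]);print('nest x of TCP',(o['ee_pos'][:2]-NW[:2])@u)
bot.line_to(at(NW,-90,0,15),vel=120);bot.line_to(at(NW,-110,0,120),vel=200)
# short
insert((453.5,-231),16,NW[2])
print(bot.line_to(at(NS,-165,0,16),quat(NS[2]),vel=170,stop_force=25));st('across')
print(bot.line_to(at(NS,-30,0,16),vel=90,stop_force=12));st('in')
print(bot.line_to(at(NS,14,0,16),vel=30,stop_force=10));o=st('seat')
u=np.array([np.cos(NS[2]),np.sin(NS[2])]);print('nest x of TCP',(o['ee_pos'][:2]-NS[:2])@u)
E
```

```text
[0.         0.01249967 0.99992188 0.        ]
 29.1 [ 562.  -110.4  110.4] F [ 0.8 -0.7 -0.2] gap 0.3
True
push 30.9 [ 593.  -110.9   14.3] F [-2.5  0.3 -1.4] gap -0.4
nest x of TCP -53.485275692241075
down hit=False 34.4 [ 453.8 -231.    16.4] F [-0.5 -0.5 -0.3] gap 29.8
open 34.7 [ 453.8 -231.2   16.6] F [ 0.9 -0.6  0.9] gap 41.0
False
across 37.1 [448.4 164.2  16. ] F [-2.  -0.9 -0.6] gap 41.0
False
in 38.8 [582.6 149.9  16.1] F [0.3 0.8 0.1] gap 41.1
True
seat 39.9 [617.3 145.6  15.4] F [-4.1 -1.3  2.5] gap 40.9
nest x of TCP 4.881274910830692
```

Tall mould: contact at nest x −53.5 against −53 expected, so it is home. Short mould stopped at the same inside-finger offset as the tall one (about 5 mm), so it is home too. Next is the keeper.

```bash
python3 - <<'E'
from h import *
o=readout.get_obs();u=np.array([np.cos(NS[2]),np.sin(NS[2]),0])
p=o['ee_pos']-3*u;p[2]=16
bot.line_to(p,vel=40);bot.gripper_to(32);bot.line_to([*p[:2],130],vel=200)
pv=(at(NS,-54,65)[:2]+[565.1,216.3])/2;print('pv',pv)
def qa(a): h=(a+np.pi/2)/2;return np.array([0,np.cos(h),np.sin(h),0])
def K(t,z=46):
    d=NS[2]-np.pi/2-t;return np.array([pv[0]+122*np.cos(d),pv[1]+122*np.sin(d),z]),qa(NS[2]-t)
t0=1.655
bot.gripper_to(50);pt,q=K(t0,130);print(pt);bot.move_pose(pt,q);st('above')
if bot.line_to(K(t0)[0],vel=130,stop_force=8): st('blocked');raise SystemExit
bot.gripper_to(20,20);st('caged');print('j6',readout.get_obs()['joint_positions'][5])
for t in np.linspace(t0,.12,9)[1:]:
    x,q=K(t)
    if bot.line_to(x,q,vel=110,stop_force=25): st('stopped at %.2f'%t);break
else:
    st('near')
    x,q=K(-.07);print(bot.line_to(x,q,vel=25,stop_force=12));o=st('shut')
    d=o['ee_pos'][:2]-pv;print('theta',(NS[2]-np.pi/2-np.arctan2(d[1],d[0])))
E
```

```text
pv [565.53098013 216.66758731]
[445.82437762 240.21178647 130.        ]
above 43.2 [446.2 240.2 130. ] F [-0.6  0.3  0.5] gap 49.9
caged 44.4 [446.  240.3  46.3] F [ 0.2 -0.2 -0.3] gap 20.1
j6 2.1411996016138874
near 47.2 [536.7  98.3  45.8] F [ 0.3 -1.3 -0.5] gap 19.8
True
shut 48.0 [555.7  95.4  45.5] F [-2.2  0.2 -0. ] gap 20.1
theta -0.029253257762164253
```

```bash
python3 - <<'E'
from h import *
o=readout.get_obs();p=o['ee_pos'].copy()
bot.gripper_to(36);st('open');p[2]=150;bot.line_to(p,vel=200)
E=np.load('cal_s.npz')['E'];w=shot('wrist');T=E@np.linalg.inv(w['T_tool_cam'])
bot.move_pose(T[:3,3],quat(0));s=shot('wrist','w_s2');st()
d=cut_out('wrist','short_mould');
for e in d:
    ys,xs=np.nonzero(e['mask']);g=ray(s,(xs.mean(),ys.mean()),35)[:2]
    print(round(e['confidence'],2),fit(lambda m,p:cyl(m,s,*p,46,z0=26),e['mask'],g)[0].round(1))
im=s['color'];u,v=proj(s,[600,146,30])[0].astype(int)
a=cv2.resize(im[v-75:v+75,u-110:u+90],(800,600),interpolation=cv2.INTER_CUBIC)
cv2.imwrite('pics/w_s2c.png',a)
E
```

```text
open 48.3 [556.1  95.3  45.4] F [ 0.1 -0.3  0.3] gap 36.0
 49.9 [584.1 212.7 327.7] F [ 0.4 -0.2 -0.4] gap 35.6
0.85 [613.2 146.7]
0.66 [ 804.1 -280.7]
```

View pics/w_s2c.png

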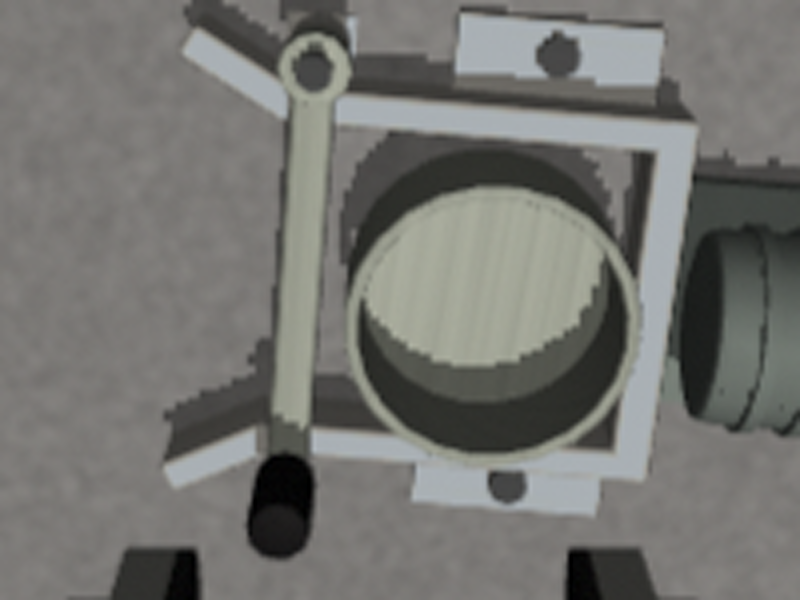

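The picture shows the keeper shut (bar at x≈300, parallel to the back wall, knob at (280,525)). The short mould's rim is centred at (493,325) against the back wall, with a fit of (613.2,146.7) against the nest origin of (612.5,146.5). One last numeric check, then I'll hand in.

```bash
python3 - <<'E'
from h import *
s=shot('side')
for n,h in(('tall_mould',72),('short_mould',46),('jar',75),('sample_tin',50),('brush',20)):
    for e in cut_out('side',n):
        if e['confidence']<.4: continue
        ys,xs=np.nonzero(e['mask']);g=ray(s,(xs.mean(),ys.mean()),h*.6)[:2]
        print(n,round(e['confidence'],2),np.round(e['box']),fit(lambda m,p:cyl(m,s,*p,h,z0=26),e['mask'],g)[0].round(1) if 'mould' in n else '')
st();print(order.sign_off())
E
```

```text
tall_mould 0.83 [348. 220.  23.  18.] [641.9 -92. ]
tall_mould 0.74 [351. 279.  27.  56.] [558.8 122.6]
short_mould 0.95 [330. 284.  32.  34.] [609.5 147.5]
short_mould 0.84 [298. 188.  27.  34.] [ 794.7 -157.4]
jar 0.8 [298. 215.  21.  29.] 
sample_tin 0.95 [301. 397.  29.  32.] 
 50.3 [584.7 213.4 329.6] F [0.4 0.4 0.2] gap 35.9
the job is handed in; nothing more can be done
None
```

The job is handed in at 50.3 s: the tall mould is home in the waiting nest, the short mould is home in the shaker nest, and the keeper is shut. Both moulds seated against a force stop. In the last check the jar and tin matched their starting boxes within a few pixels; the brush was not picked up in that picture, but the arm never touched it.

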